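Strip a strap clamp down to its stud

TASK

One of the two strap clamps on the mould plate has a horseshoe washer under its slackened nut: strip that clamp, leaving the nut on the stud. Draw the horseshoe washer out sideways from under the nut, lift the strap off over the nut, then slide the coil spring straight up off the stud. Put all three on the floor of the steel parts tray without dropping them, washer and strap lying flat and the spring standing on end, and leave everything else where it is.

Things in the scene. Friction and masses are not known exactly. Their poses are not given: they have to be found in the camera images.
- setup: Fixed bench set-up: steel sub-plate 470 x 240 x 25 mm with a mould plate held by two strap clamps. Origin: at table height on the axis of the near clamp's upright stud. x runs along that clamp's strap from the heel block to the mould plate; the sub-plate spans x -125 to 345, y +-120 mm. The far clamp (x 240 mm) stays assembled and is one fixed piece.
- stud_tip (a point): Top of the near clamp's fixed upright stud, 129 mm over the table. Stud 14 mm thick; its hexagon nut (fixed, does not turn) is 24 mm over the corners, 115 to 127 mm over the table. A 27 mm collar, 8 mm high, surrounds the stud's foot on the sub-plate. Axes as setup.
- mould_top (a point): Centre of the mould plate's top face, 91 mm over the table, 120 mm from the stud along the set-up's x. The plate is 150 (x) x 200 (y) mm, so its edge is 45 mm from the stud's axis. Fixed.
- heel_top (a point): Centre of the fixed stepped heel block's top face, 35 (x) x 40 (y) mm, 91 mm over the table, 62.5 mm from the stud on the other side (set-up's -x); lower steps lead on to 110 mm from the stud.
- keeper: Loose bright steel horseshoe washer, 70 x 60 x 8 mm, 0.18 kg, lying on the strap round the stud (underside 103 mm over the table), 4 mm below the nut. Origin: centre of its underside; rounded back at -x, 17 mm slot opening at +x (inner end 3.5 mm to -x of the origin), flat parallel sides at y +-30 mm. It comes out only towards its own -x (heel block side); clear of the nut after 45 mm.
- strap: Loose black-finished steel clamp strap, 160 x 46 x 12 mm, 0.55 kg, long axis x, resting on the heel block and the mould plate (underside 91 mm over the table) across the top of the spring. Origin: centre of its underside, which is also the centre of its slot (40 mm along x, 30 mm along y) through which stud and nut pass.
- spring: Loose dark flat-wire steel coil spring, stiff, not loaded: outside 40 mm, bore 31 mm, 65.5 mm long, 0.09 kg, standing over the stud on the sub-plate (25 mm over the table, top at 90.5 mm), under the strap. Origin: centre of its lower end, z along its axis. Behaves as a rigid tube.
- tray: Fixed low steel parts tray, 260 (x) x 300 (y) x 22 mm, walls and floor 4 mm (rolled rim to 25 mm), origin: centre of its underside. It stands on the left or right of the robot, the set-up on the other side.
- block: Bystander lying in the tray along its -y wall: small steel step block, 60 (x) x 40 (y) x 44 mm, origin: centre of its underside. To be left alone.
- bolt: Bystander between tray and set-up: black socket-head bolt, 126 mm long, 24 mm head, lying along x, origin: under its middle.
- eyebolt: Bystander near the robot: steel lifting eye bolt lying flat, about 120 mm long, 74 mm wide, origin: under the centre of the eye.
- wrench: Bystander near the robot: open-end wrench, 200 mm, lying flat, origin: under its middle.
- mallet: Bystander at the right: soft-faced mallet, about 290 mm long, lying along x, head at +x, origin: under the handle.
- can: Bystander at the left: upright metal can, 60 mm thick, 170 mm high, origin: centre of its underside.
Not all that is in view belongs to the job. Leave any brown look-alike of the strap alone.

How it is judged:
By the outcome, as a careful person would: the job done as asked, in the order asked, and still so for the second after the job is handed in, with the robot touching nothing.
It also fails if it takes over 72 s, if anything falls off the work surface, if the arm or the gripper's body presses on something with over 40 N, if the wrist force passes 120 N, or if a joint passes its speed limit or range.

ROBOT

A 6-joint arm with a two-finger parallel gripper is mounted at the origin on the work surface. World frame = base frame: x ahead of the robot, y to its left, z up, the work surface at z = 0. Lengths are in mm, angles in degrees, forces in N, time in s.
With the tool pointing down it reaches from about 350 to 850 mm from the base axis. Payload 8.1 kg.
Tool frame: the origin (TCP) lies midway between the tips of the shut fingers; the grasp point (between the pads) lies grip_depth behind it (grip_depth is the distance from the TCP to the grasp point, in mm); z points along the fingers, y is the line along which they close (so a half turn about z gives the same grasp; the last joint's range is limited). The gripper opens to 85 mm and grips with 20 to 120 N. Pads are 22 mm wide; open, the fingers measure 114 mm over their backs; the gripper's body (76 mm by 85 mm) begins 54 mm behind the grasp point. The pads swing forward as they close: fully open they stand 13 mm farther back than shut.
Start: joints at [60.367, 7.471, 85.268, -0, 87.261, -4.893], TCP at [251.084, 544.942, 231.292] pointing down, gripper open.
Joint ranges: [-169.43, 169.43], [-51.17, 129.36], [1.28, 143.12], [-76.62, 256.62], [0, 156.53], [-152.29, 152.29]. Speed limits (degrees/s): [136.94, 136.94, 159.86, 180, 180, 180].

INTERFACE

Orientations are given as [roll, pitch, yaw] about the fixed x, y, z axes, in that order (R = Rz(yaw) Ry(pitch) Rx(roll)).
In Python, from bench import sense, snapshot, hand_in, grip_depth gives the robot as it stands. The module is installed in compiled form; this text tells all that it offers.
- The arm moves only by the tool apply_moves, never from a script. Its argument "series" is text: rows parted by semicolons, each of 5 numbers parted by spaces: the shift along the tool's x, y, z each as a share of 0.3 m, from -1 to 1, then the turn about the tool's z as a share of 2 rad, from -1 to 1, then the gripper's target within -1 to 1 (shut at 1, half-way at 0, fully open at -1). In form: tx ty tz twist gripper; .... A call has 1 to 5 rows; each row shifts and turns the commanded pose from where the row before left it, along the tool's axes as they then stand; what a row does not reach is not made up. A row lasts 1/12 s, in which the tool goes at most 41.7 mm and 7.16 degrees, less where a joint would pass 70% of its speed; a pose out of reach is approached as far as the arm can. A call with a number of a shift or a turn outside -1 to 1 is refused whole. A call with a gripper value outside its range is refused whole. The fingers move at their own pace and stop on an object; "squeeze" is the grip in N (left out, the last holds). Time passes only in rows, so rows that do not move let the fingers close. It gives the time, the measured TCP pose, the force, the opening and the grip force at its end, in the units of the state.
- sense(): the state, without advancing time (a new reading comes with each control period).
- snapshot(name): name is "side" or "top"; returns a dict with "frame" (400x640x3 uint8, blue, green, red), "depth" (400x640 float32, mm along the optical axis (not along the pixel's ray), 0 where there is no reading), "intrinsics" (3x3 intrinsics, pixels), "extrinsics" (4x4, takes a point from camera to world coordinates). Camera axes: x right, y down, z forward; pixel columns grow to the right and rows downward; lengths in mm; the calibration is good to about 2 mm. A picture is of the moment at which its call begins.
- hand_in(): hands the job in; it is judged then, once.
The state is a dict: "time": time; "joint_pos": joint angles; "qd": joint speeds; "joint_efforts": joint torques, N m; "tool_pos": TCP position; "tcp_rot": TCP orientation; "ft_force": force on the tool from outside, world axes, zero at the start; "wrist_torque": the same for the moment, N m; "finger_gap": finger opening in mm; "grip_force": force on a finger pad.
Only numpy, scipy, OpenCV 4.12 (cv2) and the standard library are available. Lean on these libraries where they do the work, as an engineer would, in place of code of your own. Each camera call takes 0.05 s, during which the arm holds its last target. There are 200 camera calls.

## Working session

There is one attempt and no reset: what is moved stays moved. The work goes in short steps, Python scripts to look and compute and a tool call to move; the robot and the scene stay as the last step left them, time stands still between calls to the robot, and variables do not carry over. Pictures are saved under pics/ and viewed, at most 10 in all, crops included, and the job is handed in when it is done.

Besides the shell and the picture viewer there is one more tool, called as name(argument=value, ...), one argument or row to a line, values as JSON. apply_moves: Moves the arm, as the interface text tells. Its arguments: {"type":"object","properties":{"series":{"type":"string"},"squeeze":{"type":"number"}},"required":["series"]}

```bash
mkdir -p pics
cat > h.py <<'E'
import numpy as np, cv2
from bench import sense, snapshot, hand_in, grip_depth
def save(n):
    s=snapshot(n); np.savez('pics/last_%s.npz'%n,**s); return s
def load(n): return dict(np.load('pics/last_%s.npz'%n))
def pt(s,u,v,d=None,z=None):
    K,T=s['intrinsics'],s['extrinsics']
    r=np.linalg.inv(K)@[u,v,1]
    if z is not None: 
        rw=T[:3,:3]@r; d=(z-T[2,3])/rw[2]
    if d is None:
        w=s['depth'][int(v)-1:int(v)+2,int(u)-1:int(u)+2]; w=w[w>0]; d=np.median(w) if len(w) else np.nan
    return (T@np.r_[r*d,1])[:3]
def proj(s,p):
    q=np.linalg.inv(s['extrinsics'])@np.r_[p,1]; q=s['intrinsics']@q[:3]; return q[:2]/q[2]
E
python3 - <<'E'
from h import *
print(sense(),grip_depth)
for n in('side','top'):
    s=save(n); cv2.imwrite(f'pics/{n}0.png',s['frame']); print(n,s['extrinsics'].round(3),s['intrinsics'])
E
```

```text
{'time': 0.0, 'joint_pos': array([ 6.03670517e+01,  7.51657424e+00,  8.53301653e+01,  2.39748586e-05,
        8.72635932e+01, -4.89194723e+00]), 'qd': array([-0.0253345 ,  0.02576899,  0.05664293, -0.02686813, -0.02945898,
        0.07095984]), 'joint_efforts': array([ 8.42570813e-06, -5.69420421e+01, -5.00546980e+01, -3.46698980e-04,
        1.52079243e-02, -5.22510709e-05]), 'tool_pos': array([250.79587044, 544.44146953, 230.22068424]), 'tcp_rot': array([-1.79890071e+02, -9.43269151e-03,  1.55258989e+02]), 'ft_force': array([0.06334066, 0.60474662, 0.23522236]), 'wrist_torque': array([-0.00365228, -0.02070889, -0.01035196]), 'grip_force': 0.0, 'finger_gap': 85.33960754453577} 18.700000000000003
side [[ 9.600000e-01 -2.070000e-01  1.890000e-01  2.880290e+02]
 [-2.800000e-01 -6.830000e-01  6.740000e-01 -8.499910e+02]
 [-1.000000e-02 -7.000000e-01 -7.140000e-01  1.092704e+03]
 [ 0.000000e+00  0.000000e+00  0.000000e+00  1.000000e+00]] [[377.93598395   0.         323.80532459]
 [  0.         377.93598395 194.09166399]
 [  0.           0.           1.        ]]
top [[ 3.000000e-02 -9.940000e-01  1.050000e-01  3.739300e+02]
 [-9.990000e-01 -3.100000e-02 -1.000000e-02  9.806100e+01]
 [ 1.300000e-02 -1.050000e-01 -9.940000e-01  1.752158e+03]
 [ 0.000000e+00  0.000000e+00  0.000000e+00  1.000000e+00]] [[429.93050663   0.         321.8667283 ]
 [  0.         429.93050663 201.94434145]
 [  0.           0.           1.        ]]
```

View pics/side0.png

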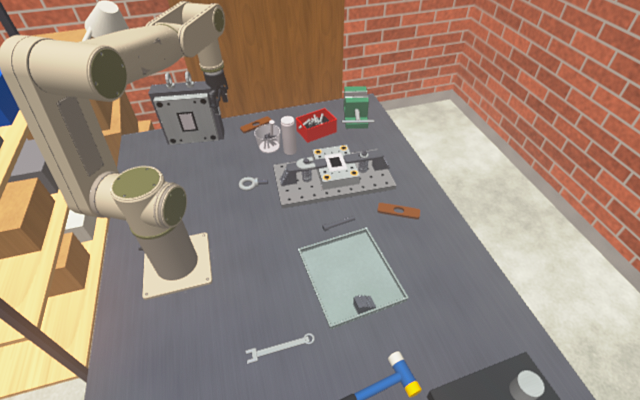

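View pics/top0.png

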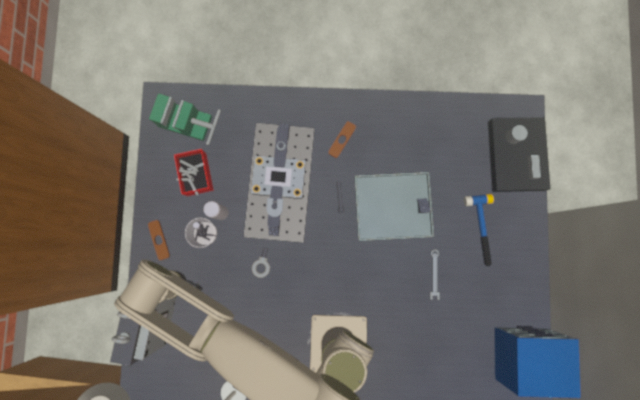

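The side view shows the set-up at about (335,175), the tray at (352,275) and the near clamp at about (305,163). In the top view the near clamp is at about (275,207) and the tray at (395,206). Next I'll enlarge both.

Run:
```python
from h import *
a=load('side')['frame'][130:215,260:410]; b=load('top')['frame'][115:250,235:320]
A=cv2.resize(a,None,fx=5,fy=5,interpolation=cv2.INTER_CUBIC); B=cv2.resize(b,None,fx=4.4,fy=4.4,interpolation=cv2.INTER_CUBIC)
cv2.imwrite('pics/c1.png',A);cv2.imwrite('pics/c2.png',B)
```

```text
(no output)
```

View pics/c1.png

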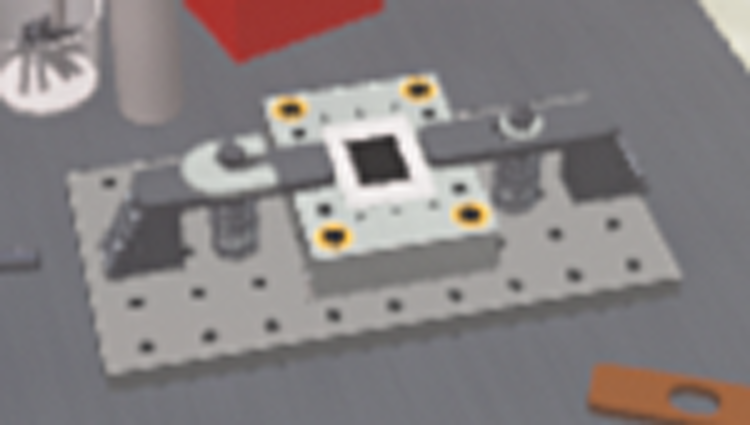

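View pics/c2.png

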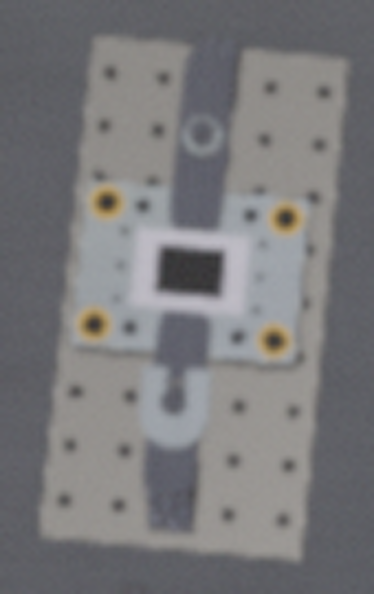

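The side crop shows the near nut at full-frame (306.4,160.6), with the washer around it and its back to the left. In the top crop the near stud is at full-frame (274.5,205.9), the far stud at (280.7,145.5), and the washer back points down, towards the robot.

Run:
```python
from h import *
S,T=load('side'),load('top')
def tri(a,b):
    A=[];c=[]
    for s,(u,v) in((S,a),(T,b)):
        o=s['extrinsics'][:3,3]; d=s['extrinsics'][:3,:3]@np.linalg.inv(s['intrinsics'])@[u,v,1]; d/=np.linalg.norm(d)
        P=np.eye(3)-np.outer(d,d); A.append(P);c.append(P@o)
    return np.linalg.lstsq(np.vstack(A),np.hstack(c),rcond=None)[0].round(1)
print('near',tri((306.4,160.6),(274.5,205.9)),pt(T,274.5,205.9,z=128),pt(S,306.4,160.6,z=128))
print('far',tri((364,153.5),(280.7,145.5)),pt(T,280.7,145.5,z=128),pt(S,364,153.5,z=128))
# orientation: mould screws / plate corners from the top view, z=91
f=lambda x,y:(235+x/4.4,115+y/4.4)
for n,c,z in(('plateTL',(93,37),25),('TR',(348,60),25),('BR',(300,560),25),('BL',(41,537),25),('mTL',(86,182),91),('mTR',(310,200),91),('mBR',(295,362),91),('mBL',(70,345),91)):
    print(n,pt(T,*f(*c),z=z)[:2].round(1))
# depth point clouds
for nm,s in(('S',S),('T',T)):
    v,u=np.mgrid[0:400,0:640]; d=s['depth']
    r=np.stack([u,v,np.ones_like(u)],-1)@np.linalg.inv(s['intrinsics']).T*d[...,None]
    p=r@s['extrinsics'][:3,:3].T+s['extrinsics'][:3,3]; ok=d>0
    np.save(f'pics/{nm}.npy',p)
    for lab,(x0,x1,y0,y1,z0,z1) in {'subplate':(300,850,80,420,15,60),'mould':(350,800,80,420,80,98),'tray':(300,900,-320,40,10,40),'block':(300,900,-320,40,36,60),'washer':(400,700,100,400,106,116)}.items():
        m=ok&(p[...,0]>x0)&(p[...,0]<x1)&(p[...,1]>y0)&(p[...,1]<y1)&(p[...,2]>z0)&(p[...,2]<z1)
        q=p[m]
        if len(q)>5: print(nm,lab,len(q),cv2.minAreaRect(q[:,:2].astype(np.float32)),np.median(q[:,2]).round(1))
```

```text
near [527.9 261.5 124.3] [525.57845528 261.4431137  128.        ] [529.08824401 257.20291659 128.        ]
far [764.8 248.2 113.8] [759.60575332 247.29422016 128.        ] [759.87949922 232.30874573 128.        ]
plateTL [873.3 361.3]
TR [859.3 122.5]
BR [392.8 151.3]
BL [406.5 387. ]
mTL [721.6 351.4]
mTR [711.8 151.3]
mBR [566.  159.7]
mBL [574.9 358.7]
S subplate 2688 ((578.0057373046875, 259.7355651855469), (249.68499755859375, 560.0377197265625), 86.070556640625) 25.1
S mould 1232 ((620.2699584960938, 256.2919616699219), (203.72146606445312, 360.0981140136719), 86.3689193725586) 90.9
S tray 992 ((661.30029296875, -145.2955322265625), (493.48291015625, 352.13201904296875), 4.653712749481201) 18.6
S block 27 ((541.1502685546875, -315.2287902832031), (29.517854690551758, 8.87142562866211), 3.916248321533203) 46.1
S washer 152 ((527.7210083007812, 261.414794921875), (154.3003387451172, 65.09272766113281), 1.9020538330078125) 110.1
T subplate 3782 ((575.4892578125, 248.6636962890625), (273.56121826171875, 556.376953125), 87.94039916992188) 24.9
T mould 1751 ((620.3458251953125, 260.06549072265625), (200.0095672607422, 357.24481201171875), 86.21530151367188) 91.1
T tray 1067 ((600.4400634765625, -143.13648986816406), (602.01904296875, 356.1820373535156), 1.0428239107131958) 15.0
T block 28 ((591.5458374023438, -188.76397705078125), (286.02398681640625, 28.358810424804688), 69.33104705810547) 43.6
T washer 245 ((576.3701171875, 261.5293273925781), (59.35112380981445, 247.4635467529297), 84.48414611816406) 109.8
```

Run:
```python
from h import *
T,S=load('top'),load('side')
def show(lab,m,p):
    q=p[m]; print(lab,len(q),[np.round(a,1) for a in cv2.minAreaRect(q[:,:2].astype(np.float32))],q[:,:2].mean(0).round(1),np.median(q[:,2]).round(1))
for nm in 'ST':
    p=np.load(f'pics/{nm}.npy'); x,y,z=p[...,0],p[...,1],p[...,2]
    B=lambda x0,x1,y0,y1,z0,z1:(x>x0)&(x<x1)&(y>y0)&(y<y1)&(z>z0)&(z<z1)
    show(nm+' washer',B(480,580,200,320,107,114),p)
    show(nm+' nut',B(490,560,225,300,119,135),p)
    show(nm+' strap',B(420,580,200,320,97,106),p)
    show(nm+' block',B(420,700,-260,-10,38,50),p)
    show(nm+' trayrim',B(400,700,-260,10,14,30),p)
for n,c in(('TL',(355,175)),('TR',(431,172)),('BR',(433,238)),('BL',(358,241))): print(n,pt(T,*c,z=25)[:2].round(1))
for n,c in(('TL',(299,248)),('TR',(366,229)),('BR',(407,298)),('BL',(331,325))): print(n,pt(S,*c,z=25)[:2].round(1))
cv2.imwrite('pics/c3.png',cv2.resize(T['frame'][160:255,330:450],None,fx=5,fy=5,interpolation=cv2.INTER_CUBIC))
```

```text
S washer 120 [array([522.6, 262. ]), array([70.5, 65.5]), np.float64(0.3)] [521.2 260.9] 110.5
S nut 24 [array([525.9, 261.9]), array([20.4, 22.4]), np.float64(18.3)] [525.9 261.5] 125.7
S strap 148 [array([514.5, 262.7]), array([ 58.3, 131.1]), np.float64(88.4)] [510.7 260.7] 102.5
S block 0 [array([0., 0.]), array([0., 0.]), np.float64(0.0)] [nan nan] nan
S trayrim 487 [array([ 545.1, -128.5]), array([264.1, 278.3]), np.float64(4.2)] [555.6 -97.8] 22.2
T washer 146 [array([527.8, 265.6]), array([58.8, 97.3]), np.float64(85.7)] [527.  266.8] 110.3
T nut 34 [array([517.4, 266. ]), array([37.5, 35.9]), np.float64(42.7)] [524.2 265.3] 127.2
T strap 171 [array([516.4, 255.7]), array([ 71.8, 138.6]), np.float64(81.8)] [508.3 264.5] 103.0
T block 0 [array([0., 0.]), array([0., 0.]), np.float64(0.0)] [nan nan] nan
T trayrim 302 [array([ 549. , -127.7]), array([270.2, 271.2]), np.float64(1.4)] [ 556.6 -107.9] 22.7
TL [671.6 -50.1]
TR [ 694.  -360.3]
BR [ 425.5 -369.2]
BL [404.4 -67.9]
TL [414.3 -68.6]
TR [667. -56.]
BR [ 691.2 -350.9]
BL [ 439.1 -367.7]<stdin>:4: RuntimeWarning: Mean of empty slice.
  ret = um.true_divide(
  return _methods._mean(a, axis=axis, dtype=dtype,
  ret = ret.dtype.type(ret / rcount)
```

View pics/c3.png

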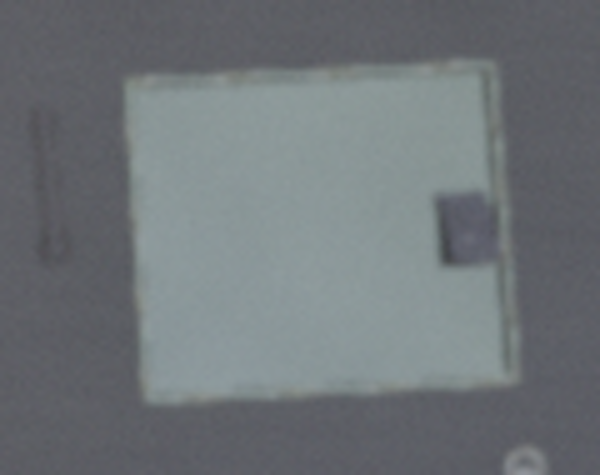

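The enlarged view shows the tray corners at full-frame (355,175), (429,172), (433.6,236) and (359,240.6), and the block at (423.6,206) on the -y wall. From the two views the tray centre is about (551,-211) with yaw about 4°. The stud is at about (525,262) with yaw about -3.4°. I'm setting out now.

Add to h.py:
```python
STUD=np.array([525.,262.]); YS=np.radians(-3.4)
TRAY=np.array([551.,-211.]); YT=np.radians(4.)
def loc(o,a,x,y): return o+np.array([np.cos(a)*x-np.sin(a)*y,np.sin(a)*x+np.cos(a)*y])
def go(x,y,z):
    s=sense(); p=s['tool_pos']; a=np.radians(s['tcp_rot'][2]); d=np.array([x,y,z])-p
    t=np.array([d[0]*np.cos(a)+d[1]*np.sin(a), d[0]*np.sin(a)-d[1]*np.cos(a), -d[2]])
    print('t',round(float(s['time']),2),'pos',p.round(1),'rot',s['tcp_rot'].round(2),'F',s['ft_force'].round(1),'gap',round(s['finger_gap'],1),'shares',(t/300).round(4),'len',np.linalg.norm(t).round(1))
```

```text
(no output)
```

apply_moves(
  series="0 0 0 -0.062 -1; 0 0 0 -0.062 -1; 0 0 0 -0.062 -1; -0.09 -0.08 0 0 -1; -0.09 -0.08 0 0 -1",
  squeeze=60,
)

```text
time: 0.52
tool_pos: [301.2, 493.9, 230.5]
tcp_rot: [-180.0, -0.0, 176.8]
ft_force: [0.5, -0.5, -0.1]
finger_gap: 85.2
grip_force: 0.0
```

apply_moves(
  series="-0.09 -0.08 0 0 -1; -0.09 -0.08 0 0 -1; -0.09 -0.08 0 0 -1; -0.09 -0.08 0 0 -1; -0.09 -0.08 0 0 -1",
)

```text
time: 0.93
tool_pos: [430.4, 364.4, 230.9]
tcp_rot: [-180.0, -0.0, 176.6]
ft_force: [0.2, -0.1, 0.6]
finger_gap: 85.9
grip_force: 0.0
```

apply_moves(
  series="-0.09 -0.08 0 0 -1; -0.09 -0.08 0 0 -1; -0.09 -0.08 0 0 -1; 0 0 0 0 -1; 0 0 0 0 -1",
)

```text
time: 1.35
tool_pos: [507.1, 287.5, 230.6]
tcp_rot: [-180.0, -0.1, 176.4]
ft_force: [0.3, 1.4, -1.7]
finger_gap: 85.2
grip_force: 0.0
```

```bash
python3 -c "
from h import *
go(*loc(STUD,YS,6,0),98.5)"
```

```text
t 1.35 pos [507.1 287.5 230.6] rot [-1.7997e+02 -6.0000e-02  1.7637e+02] F [ 0.3  1.4 -1.7] gap 85.2 shares [-0.0849 -0.0811  0.4403] len 136.7
```

apply_moves(
  series="-0.085 -0.081 0 0 -1; 0 0 0.12 0 -1; 0 0 0.12 0 -1; 0 0 0.1 0 -1; 0 0 0 0 -1",
)

```text
time: 1.77
tool_pos: [524.6, 262.7, 121.2]
tcp_rot: [-179.7, -0.7, 176.6]
ft_force: [-1.4, 0.4, -1.8]
finger_gap: 85.3
grip_force: 0.0
```

```bash
python3 -c "
from h import *
go(*loc(STUD,YS,6,0),98.5)
s=save('side'); cv2.imwrite('pics/d1.png',cv2.resize(s['frame'][105:205,265:385],None,fx=6,fy=6,interpolation=cv2.INTER_CUBIC))
p=sense()['tool_pos'];print(proj(s,p), proj(s,[531,261.6,107]))"
```

```text
t 1.77 pos [524.6 262.7 121.2] rot [-179.72   -0.67  176.64] F [-1.4  0.4 -1.8] gap 85.3 shares [-0.0214 -0.0022  0.0758] len 23.6
[305.3573243 160.3470705] [306.82048502 163.85831514]
```

View pics/d1.png

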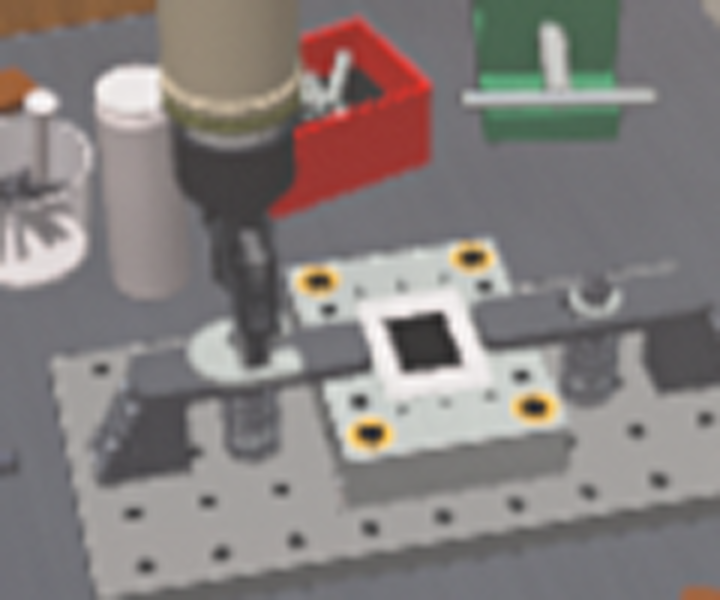

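The near finger is just in front of the stud at crop (255,350), and the washer spans crop x 188–300, so the alignment agrees with the measurement. I'll let the arm settle, then correct.

apply_moves(
  series="-0.02 0 0 0 -1; 0 0 0 0 -1; 0 0 0 0 -1; 0 0 0 0 -1",
)

```text
time: 2.15
tool_pos: [537.7, 263.9, 131.9]
tcp_rot: [179.9, 0.2, 176.6]
ft_force: [0.5, -0.1, -0.2]
finger_gap: 85.3
grip_force: 0.0
```

```bash
python3 -c "
from h import *
go(*loc(STUD,YS,6,0),98.5)"
```

```text
t 2.15 pos [537.7 263.9 131.9] rot [179.9    0.2  176.58] F [ 0.5 -0.1 -0.2] gap 85.3 shares [ 0.0218 -0.0087  0.1113] len 34.1
```

apply_moves(
  series="0.022 -0.007 0 0 -1; 0 0 0.05 0 -1; 0 0 0.04 0 -1; 0 0 0.02 0 -1; 0 0 0 0 -1",
)

```text
time: 2.57
tool_pos: [527.9, 260.8, 94.0]
tcp_rot: [-179.9, -0.2, 176.6]
ft_force: [0.1, -0.2, -0.6]
finger_gap: 85.3
grip_force: 0.0
```

apply_moves(
  series="0 0 0 0 -1; 0 0 0 0 -1; 0 0 0 0 -1; 0 0 0 0 -1",
)

```text
time: 2.9
tool_pos: [530.0, 261.6, 97.0]
tcp_rot: [180.0, 0.1, 176.6]
ft_force: [0.2, 0.7, 0.2]
finger_gap: 85.1
grip_force: 0.0
```

```bash
python3 -c "
from h import *
go(*loc(STUD,YS,6,0),98.5)"
```

```text
t 2.9 pos [530.  261.6  97. ] rot [1.7997e+02 6.0000e-02 1.7657e+02] F [0.2 0.7 0.2] gap 85.1 shares [-0.0031  0.0005 -0.0049] len 1.7
```

apply_moves(
  series="-0.003 0 -0.004 0 -1; 0 0 0 0 1; 0 0 0 0 1; 0 0 0 0 1; 0 0 0 0 1",
)

```text
time: 3.32
tool_pos: [531.1, 262.1, 98.5]
tcp_rot: [179.9, 0.1, 176.6]
ft_force: [-0.0, 3.2, 5.0]
finger_gap: 58.2
grip_force: 64.9
```

apply_moves(
  series="0 0 0 0 1; 0 0 0 0 1; 0 0 0 0 1",
)

```text
time: 3.57
tool_pos: [531.1, 262.1, 98.5]
tcp_rot: [179.9, 0.1, 176.6]
ft_force: [-0.3, 2.6, 5.2]
finger_gap: 58.2
grip_force: 64.9
```

apply_moves(
  series="0 0 -0.004 0 1; 0 0 -0.003 0 1; 0 0 0 0 1; 0 0 0 0 1; 0 0 0 0 1",
)

```text
time: 3.98
tool_pos: [530.4, 262.0, 99.3]
tcp_rot: [179.9, 0.0, 176.6]
ft_force: [2.0, 4.8, -1.9]
finger_gap: 58.2
grip_force: 65.3
```

```bash
python3 -c "
from h import *
go(530,262,98.5)"
```

```text
t 3.98 pos [530.4 262.   99.3] rot [1.7994e+02 1.0000e-02 1.7658e+02] F [ 2.   4.8 -1.9] gap 58.2 shares [0.0015 0.     0.0025] len 0.9
```

apply_moves(
  series="0 0.003 -0.003 0 1; 0 0 0 0 1; 0 0 0 0 1; 0 0 0 0 1",
)

```text
time: 4.32
tool_pos: [530.0, 262.1, 99.9]
tcp_rot: [-180.0, -0.1, 176.6]
ft_force: [-0.2, 3.4, -3.4]
finger_gap: 58.1
grip_force: 65.2
```

apply_moves(
  series="0.01 0.002 0 0 1; 0.02 0.001 0 0 1; 0.025 0 0 0 1; 0.025 0 0 0 1; 0 0 0 0 1",
)

```text
time: 4.73
tool_pos: [504.7, 264.6, 100.2]
tcp_rot: [-180.0, -0.1, 176.6]
ft_force: [-0.1, 0.1, -1.2]
finger_gap: 57.8
grip_force: 65.4
```

apply_moves(
  series="0.025 0 0 0 1; 0.03 0 0 0 1; 0.03 0 0 0 1; 0.03 0 0 0 1; 0 0 0 0 1",
)

```text
time: 5.15
tool_pos: [470.1, 266.8, 100.2]
tcp_rot: [-180.0, -0.1, 176.6]
ft_force: [-0.6, -0.5, -0.8]
finger_gap: 58.0
grip_force: 65.4
```

apply_moves(
  series="0 0 0 0 1; 0 0 0 0 1; 0 0 0 0 1",
)

```text
time: 5.4
tool_pos: [472.6, 266.7, 100.7]
tcp_rot: [180.0, 0.0, 176.6]
ft_force: [-0.2, -1.1, -2.1]
finger_gap: 58.0
grip_force: 65.4
```

```bash
python3 -c "
from h import *
go(530,262,98.5)
s=save('side'); cv2.imwrite('pics/d2.png',cv2.resize(s['frame'][105:205,265:385],None,fx=6,fy=6,interpolation=cv2.INTER_CUBIC))"
```

```text
t 5.4 pos [472.6 266.7 100.7] rot [1.7999e+02 3.0000e-02 1.7657e+02] F [-0.2 -1.1 -2.1] gap 58.0 shares [-0.1921 -0.004   0.0073] len 57.7
```

View pics/d2.png

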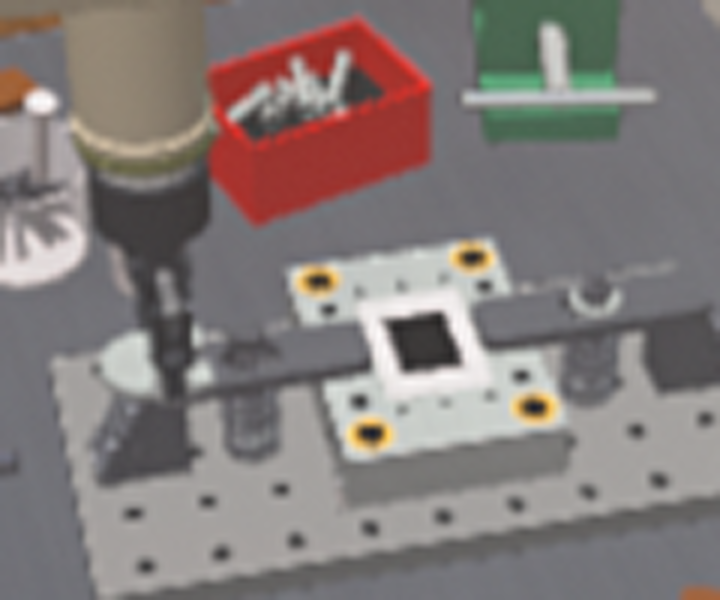

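The washer is clear of the nut: its slot end is at crop x about 210 and the nut at crop x about 250. I'll lift it and carry it to the tray.

apply_moves(
  series="0 0 -0.06 0 1; 0 0 -0.08 0 1; 0 0 -0.08 0 1; 0 0 -0.06 0 1; 0 0 0 0 1",
)

```text
time: 5.87
tool_pos: [474.9, 267.6, 189.5]
tcp_rot: [179.8, 0.4, 176.6]
ft_force: [0.7, 0.5, -0.9]
finger_gap: 57.8
grip_force: 65.5
```

apply_moves(
  series="0 0 0 0 1; 0 0 0 0 1",
)

```text
time: 6.03
tool_pos: [471.8, 266.3, 183.3]
tcp_rot: [-180.0, -0.1, 176.6]
ft_force: [-1.1, 0.1, -2.2]
finger_gap: 57.6
grip_force: 65.4
```

```bash
python3 -c "
from h import *
print(loc(TRAY,YT,-45,-15)); go(*loc(TRAY,YT,-45,-15),100)"
```

```text
[ 507.15596484 -229.10250207]
t 6.03 pos [471.8 266.3 183.3] rot [-1.7996e+02 -7.0000e-02  1.7656e+02] F [-1.1  0.1 -2.2] gap 57.6 shares [-0.2167 -1.6414  0.2775] len 503.6
```

apply_moves(
  series="-0.014 -0.06 0 0 1; -0.015 -0.1 0 0 1; -0.015 -0.12 0 0 1; -0.015 -0.12 0 0 1; -0.015 -0.12 0 0 1",
)

```text
time: 6.45
tool_pos: [483.6, 108.1, 182.3]
tcp_rot: [-180.0, -0.2, 176.6]
ft_force: [0.1, 0.6, -1.2]
finger_gap: 57.7
grip_force: 65.4
```

apply_moves(
  series="-0.015 -0.12 0 0 1; -0.015 -0.12 0 0 1; -0.015 -0.12 0 0 1; -0.015 -0.12 0 0 1; -0.015 -0.12 0 0 1",
)

```text
time: 6.87
tool_pos: [495.4, -73.0, 182.4]
tcp_rot: [180.0, -0.2, 176.6]
ft_force: [0.4, 0.4, -2.2]
finger_gap: 58.4
grip_force: 65.4
```

apply_moves(
  series="-0.015 -0.12 0 0 1; -0.015 -0.12 0 0 1; -0.015 -0.12 0 0 1; -0.014 -0.1 0 0 1; -0.01 -0.06 0 0 1",
)

```text
time: 7.28
tool_pos: [506.6, -231.3, 182.1]
tcp_rot: [180.0, -0.2, 176.4]
ft_force: [0.2, 0.3, -1.3]
finger_gap: 58.2
grip_force: 65.4
```

apply_moves(
  series="0 0 0.08 0 1; 0 0 0.1 0 1; 0 0 0.08 0 1; 0 0 0 0 1; 0 0 0 0 1",
)

```text
time: 7.7
tool_pos: [505.7, -227.2, 103.4]
tcp_rot: [179.8, -0.3, 176.6]
ft_force: [-0.9, 0.5, -0.8]
finger_gap: 57.7
grip_force: 65.4
```

apply_moves(
  series="0 0 0 0 1; 0 0 0 0 1",
)

```text
time: 7.87
tool_pos: [509.2, -228.9, 108.4]
tcp_rot: [-179.9, 0.1, 176.6]
ft_force: [-0.3, -0.8, -1.6]
finger_gap: 57.8
grip_force: 65.4
```

```bash
python3 -c "
from h import *
go(*loc(TRAY,YT,-45,-15),4)"
```

```text
t 7.87 pos [ 509.2 -228.9  108.4] rot [-1.7993e+02  1.4000e-01  1.7659e+02] F [-0.3 -0.8 -1.6] gap 57.8 shares [ 0.0067 -0.001   0.348 ] len 104.4
```

apply_moves(
  series="0 0 0.07 0 1; 0 0 0.09 0 1; 0 0 0.09 0 1; 0 0 0.06 0 1; 0 0 0 0 1",
)

```text
time: 8.28
tool_pos: [506.2, -227.2, 10.8]
tcp_rot: [179.9, -0.2, 176.6]
ft_force: [-1.0, 0.6, -2.1]
finger_gap: 58.1
grip_force: 65.4
```

apply_moves(
  series="0 0 0 0 1; 0 0 0 0 1; 0 0 0 0 1",
)

```text
time: 8.53
tool_pos: [510.0, -229.5, 16.3]
tcp_rot: [-179.9, 0.2, 176.6]
ft_force: [0.2, 0.5, -1.6]
finger_gap: 57.9
grip_force: 65.4
```

apply_moves(
  series="0 0 0.015 0 1; 0 0 0.015 0 1; 0 0 0.01 0 1; 0 0 0 0 1; 0 0 0 0 1",
)

```text
time: 8.95
tool_pos: [507.6, -228.2, 1.0]
tcp_rot: [180.0, -0.1, 176.6]
ft_force: [-0.0, -0.5, -2.0]
finger_gap: 57.8
grip_force: 65.4
```

apply_moves(
  series="0 0 0.004 0 1; 0 0 0 0 1; 0 0 0.004 0 1; 0 0 0 0 1; 0 0 0 0 1",
)

```text
time: 9.37
tool_pos: [508.2, -228.5, -0.4]
tcp_rot: [-180.0, 0.0, 176.6]
ft_force: [-2.2, 0.5, 4.7]
finger_gap: 58.1
grip_force: 66.8
```

apply_moves(
  series="0 0 0.001 0 1; 0 0 0 0 0.2; 0 0 0 0 -1; 0 0 0 0 -1; 0 0 0 0 -1",
)

```text
time: 9.78
tool_pos: [508.2, -228.5, -1.2]
tcp_rot: [-180.0, 0.0, 176.6]
ft_force: [-0.3, 0.2, -0.0]
finger_gap: 85.1
grip_force: 0.0
```

apply_moves(
  series="0 0 0 0 -1; 0 0 0 0 -1; 0 0 0 0 -1; 0 0 -0.05 0 -1; 0 0 -0.08 0 -1",
)

```text
time: 10.2
tool_pos: [505.6, -227.0, 35.1]
tcp_rot: [179.8, -0.3, 176.6]
ft_force: [0.5, 0.6, 0.6]
finger_gap: 85.3
grip_force: 0.0
```

apply_moves(
  series="0 0 -0.12 0 -1; 0 0 -0.12 0 -1; 0 0 -0.12 0 -1; 0 0 -0.1 0 -1; 0 0 0 0 -1",
)

```text
time: 10.62
tool_pos: [511.7, -230.4, 184.2]
tcp_rot: [-179.7, 0.6, 176.6]
ft_force: [-0.1, -0.4, 0.8]
finger_gap: 85.2
grip_force: 0.0
```

apply_moves(
  series="0.014 0.08 0 0 -1; 0.015 0.12 0 0 -1; 0.015 0.12 0 0 -1; 0.015 0.12 0 0 -1; 0.015 0.12 0 0 -1",
)

```text
time: 11.03
tool_pos: [495.4, -58.0, 175.5]
tcp_rot: [180.0, 0.0, 176.5]
ft_force: [1.1, 0.2, 0.7]
finger_gap: 85.6
grip_force: 0.0
```

Run:
```python
from h import *
go(*loc(STUD,YS,0,0),90)
s=save('side'); t=save('top')
A=cv2.resize(s['frame'][135:205,265:385],None,fx=5,fy=5,interpolation=cv2.INTER_CUBIC)
B=cv2.resize(s['frame'][220:335,290:410],None,fx=5,fy=5,interpolation=cv2.INTER_CUBIC)[:575,:600]
C=np.zeros((600,800,3),np.uint8)
C[:350,:600]=A; 
b=cv2.resize(s['frame'][222:332,290:415],None,fx=2.2,fy=2.2,interpolation=cv2.INTER_CUBIC); C[355:355+b.shape[0],:b.shape[1]]=b
c=cv2.resize(t['frame'][165:250,240:300],None,fx=4,fy=4,interpolation=cv2.INTER_CUBIC); C[600-c.shape[0]:,800-c.shape[1]:]=c
cv2.imwrite('pics/e1.png',C)
p=None
for nm,s in(('S',s),('T',t)):
    v,u=np.mgrid[0:400,0:640]; d=s['depth']
    r=np.stack([u,v,np.ones_like(u)],-1)@np.linalg.inv(s['intrinsics']).T*d[...,None]
    p=r@s['extrinsics'][:3,:3].T+s['extrinsics'][:3,3]; x,y,z=p[...,0],p[...,1],p[...,2]
    m=(d>0)&(x>430)&(x<515)&(y>225)&(y<300)&(z>97)&(z<106); q=p[m]; print(nm,len(q),q[:,:2].min(0),q[:,:2].max(0),cv2.minAreaRect(q[:,:2].astype(np.float32)) if len(q) else '')
```

```text
t 11.03 pos [495.4 -58.  175.5] rot [180.     0.   176.53] F [1.1 0.2 0.7] gap 85.6 shares [-0.0338  1.0706  0.2851] len 332.5
S 131 [448.19454002 240.40244556] [514.661905   292.63175796] ((481.473876953125, 266.1614074707031), (52.5907096862793, 65.60702514648438), 87.8534927368164)
T 142 [447.25258471 244.71263336] [512.12967083 290.5703375 ] ((479.94073486328125, 267.8551330566406), (45.90415954589844, 63.433624267578125), 85.90792846679688)
```

View pics/e1.png

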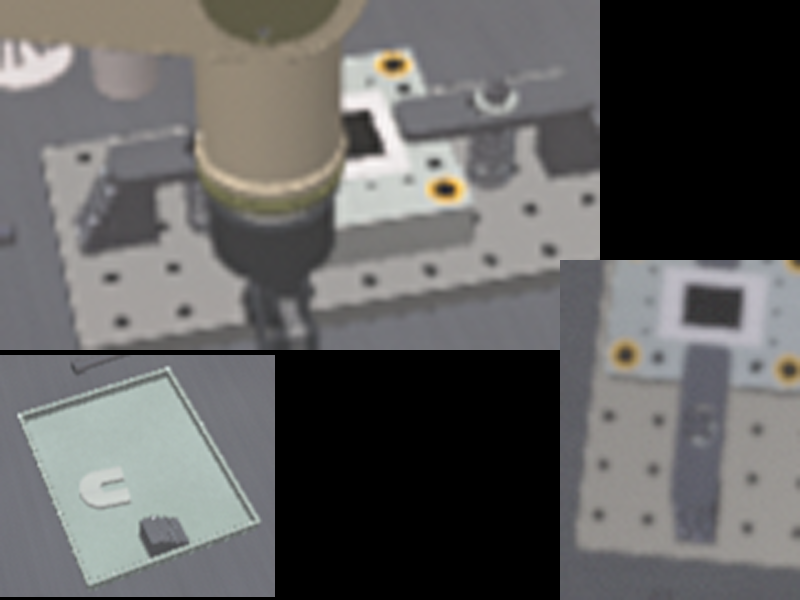

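The washer lies flat in the tray, at about (105,487) in the composite. The strap is undisturbed, and its centreline puts the stud at y about 263.5. The strap is next.

apply_moves(
  series="-0.005 0.12 0 0 -1; -0.005 0.12 0 0 -1; -0.005 0.12 0 0 -1; -0.005 0.12 0 0 -1; -0.005 0.12 0 0 -1",
)

```text
time: 11.55
tool_pos: [514.4, 120.8, 175.7]
tcp_rot: [-180.0, 0.0, 176.5]
ft_force: [0.7, 0.0, -0.1]
finger_gap: 85.6
grip_force: 0.0
```

apply_moves(
  series="-0.005 0.12 0 0 -1; -0.005 0.12 0 0 -1; 0 0.08 0 0 -1; 0 0 0 0 -1; 0 0 0 0 -1",
)

```text
time: 11.97
tool_pos: [522.9, 216.2, 175.2]
tcp_rot: [-180.0, -0.0, 176.7]
ft_force: [0.2, -1.0, 0.9]
finger_gap: 85.3
grip_force: 0.0
```

apply_moves(
  series="0 0 0 0 -1; 0 0 0 0 -1",
)

```text
time: 12.13
tool_pos: [523.1, 214.2, 175.5]
tcp_rot: [-180.0, -0.0, 176.5]
ft_force: [0.2, -0.8, -0.6]
finger_gap: 85.6
grip_force: 0.0
```

```bash
sed -i 's/STUD=.*; YS/STUD=np.array([525.,263.6]); YS/' h.py; python3 -c "
from h import *
go(*loc(STUD,YS,1,0),90.2)"
```

```text
t 12.13 pos [523.1 214.2 175.5] rot [-1.7997e+02 -1.0000e-02  1.7651e+02] F [ 0.2 -0.8 -0.6] gap 85.6 shares [2.000e-04 1.646e-01 2.845e-01] len 98.6
```

apply_moves(
  series="0 0.08 0 0 -1; 0 0.085 0 0 -1; 0 0 0.07 0 -1; 0 0 0.08 0 -1; 0 0 0.07 0 -1",
)

```text
time: 12.55
tool_pos: [526.4, 264.0, 109.2]
tcp_rot: [180.0, 0.1, 176.5]
ft_force: [-1.0, 0.3, -0.3]
finger_gap: 85.5
grip_force: 0.0
```

apply_moves(
  series="0 0 0.04 0 -1; 0 0 0 0 -1; 0 0 0 0 -1; 0 0 0 0 -1; 0 0 0 0 -1",
)

```text
time: 12.97
tool_pos: [527.2, 265.1, 99.9]
tcp_rot: [179.9, 0.2, 176.5]
ft_force: [0.6, -0.0, 1.2]
finger_gap: 85.2
grip_force: 0.0
```

```bash
python3 -c "
from h import *
go(*loc(STUD,YS,1,0),90.2)"
```

```text
t 12.97 pos [527.2 265.1  99.9] rot [1.7992e+02 1.7000e-01 1.7654e+02] F [ 0.6 -0.   1.2] gap 85.2 shares [ 0.0038 -0.0054  0.0323] len 9.9
```

apply_moves(
  series="0.002 -0.004 0.015 0 -1; 0 0 0.015 0 -1; 0 0 0 0 -1; 0 0 0 0 -1; 0 0 0 0 -1",
)

```text
time: 13.38
tool_pos: [525.1, 263.8, 88.7]
tcp_rot: [-180.0, -0.0, 176.6]
ft_force: [0.3, 0.1, -0.5]
finger_gap: 85.4
grip_force: 0.0
```

```bash
python3 -c "
from h import *
go(*loc(STUD,YS,1,0),90.2)"
```

```text
t 13.38 pos [525.1 263.8  88.7] rot [-1.8000e+02 -1.0000e-02  1.7658e+02] F [ 0.3  0.1 -0.5] gap 85.4 shares [-0.0031 -0.0006 -0.005 ] len 1.8
```

apply_moves(
  series="-0.002 0 -0.004 0 -1; 0 0 0 0 1; 0 0 0 0 1; 0 0 0 0 1; 0 0 0 0 1",
  squeeze=80,
)

```text
time: 13.8
tool_pos: [526.1, 263.7, 90.8]
tcp_rot: [180.0, 0.0, 176.6]
ft_force: [-2.4, -1.6, -4.1]
finger_gap: 43.6
grip_force: 82.4
```

apply_moves(
  series="0 0 0 0 1; 0 0 0 0 1; 0 0 0 0 1; 0 0 0 0 1",
)

```text
time: 14.13
tool_pos: [526.1, 263.7, 90.6]
tcp_rot: [180.0, 0.0, 176.6]
ft_force: [-1.1, -0.9, 5.5]
finger_gap: 43.6
grip_force: 83.5
```

apply_moves(
  series="0 0 -0.01 0 1; 0 0 -0.01 0 1; 0 0 -0.01 0 1; 0 0 0 0 1; 0 0 0 0 1",
)

```text
time: 14.55
tool_pos: [525.6, 263.7, 98.8]
tcp_rot: [-180.0, -0.0, 176.6]
ft_force: [0.9, 0.8, -5.0]
finger_gap: 43.9
grip_force: 82.3
```

apply_moves(
  series="0 0 -0.02 0 1; 0 0 -0.03 0 1; 0 0 -0.03 0 1; 0 0 -0.03 0 1; 0 0 0 0 1",
)

```text
time: 14.97
tool_pos: [527.5, 264.5, 135.6]
tcp_rot: [179.9, 0.3, 176.6]
ft_force: [0.6, 1.9, -4.7]
finger_gap: 43.7
grip_force: 82.5
```

```bash
python3 -c "
from h import *
go(*loc(STUD,YS,1,0),90.2)"
```

```text
t 14.97 pos [527.5 264.5 135.6] rot [179.88   0.26 176.58] F [ 0.6  1.9 -4.7] gap 43.7 shares [ 0.005  -0.0034  0.1513] len 45.4
```

apply_moves(
  series="0 0 -0.03 0 1; 0 0 -0.06 0 1; 0 0 -0.06 0 1; 0 0 -0.04 0 1; 0 0 0 0 1",
)

```text
time: 15.38
tool_pos: [527.6, 264.5, 193.0]
tcp_rot: [179.9, 0.3, 176.6]
ft_force: [0.5, 1.0, -3.8]
finger_gap: 43.6
grip_force: 82.6
```

apply_moves(
  series="0 -0.04 0 0 1; 0 -0.08 0 0 1; 0 -0.1 0 0 1; 0 -0.1 0 0 1; 0 -0.1 0 0 1",
)

```text
time: 15.8
tool_pos: [516.9, 136.2, 187.3]
tcp_rot: [-180.0, -0.1, 176.6]
ft_force: [-0.1, -0.1, -5.1]
finger_gap: 43.3
grip_force: 82.7
```

apply_moves(
  series="0 -0.1 0 0 1; 0 -0.1 0 0 1; 0 -0.1 0 0 1; 0 -0.1 0 0 1; 0 -0.1 0 0 1",
)

```text
time: 16.22
tool_pos: [507.9, -13.5, 187.5]
tcp_rot: [-180.0, -0.1, 176.6]
ft_force: [0.5, -0.6, -4.2]
finger_gap: 43.8
grip_force: 82.7
```

apply_moves(
  series="0 -0.1 0 0 1; 0 -0.08 0 0 1; 0 -0.05 0 0 1; 0 0 0 0 1; 0 0 0 0 1",
)

```text
time: 16.63
tool_pos: [504.1, -81.6, 187.6]
tcp_rot: [180.0, -0.1, 176.4]
ft_force: [0.6, 0.6, -5.0]
finger_gap: 43.5
grip_force: 82.9
```

```bash
python3 -c "
from h import *
go(*loc(TRAY,YT,0,75),20)"
```

```text
t 16.63 pos [504.1 -81.6 187.6] rot [ 1.7998e+02 -1.2000e-01  1.7644e+02] F [ 0.6  0.6 -5. ] gap 43.5 shares [-0.15   -0.1728  0.5588] len 181.2
```

apply_moves(
  series="-0.08 -0.08 0 0 1; -0.07 -0.09 0 0 1; 0 0 0 -0.062 1; 0 0 0.07 0 1; 0 0 0.1 0 1",
)

```text
time: 17.05
tool_pos: [549.5, -134.6, 140.2]
tcp_rot: [-179.9, 0.3, -176.3]
ft_force: [0.8, -0.7, -4.9]
finger_gap: 43.6
grip_force: 83.4
```

apply_moves(
  series="0 0 0.1 0 1; 0 0 0.1 0 1; 0 0 0.08 0 1; 0 0 0.05 0 1; 0 0 0 0 1",
)

```text
time: 17.47
tool_pos: [542.9, -131.9, 33.5]
tcp_rot: [179.8, -0.5, -176.3]
ft_force: [-0.9, 0.2, -5.9]
finger_gap: 43.5
grip_force: 83.3
```

apply_moves(
  series="0 0 0 0 1; 0 0 0 0 1; 0 0 0 0 1",
)

```text
time: 17.72
tool_pos: [548.6, -134.5, 41.0]
tcp_rot: [-179.9, 0.2, -176.3]
ft_force: [0.1, 0.3, -5.6]
finger_gap: 43.6
grip_force: 83.4
```

```bash
python3 -c "
from h import *
go(*loc(TRAY,YT,0,75),5)"
```

```text
t 17.72 pos [ 548.6 -134.5   41. ] rot [-179.93    0.18 -176.3 ] F [ 0.1  0.3 -5.6] gap 43.6 shares [ 0.0097 -0.0051  0.1201] len 36.2
```

apply_moves(
  series="0 0 0.04 0 1; 0 0 0.04 0 1; 0 0 0.02 0 1; 0 0 0 0 1; 0 0 0 0 1",
)

```text
time: 18.13
tool_pos: [546.0, -133.9, 7.8]
tcp_rot: [179.9, -0.1, -176.3]
ft_force: [-1.3, 0.2, -5.2]
finger_gap: 43.9
grip_force: 83.3
```

apply_moves(
  series="0 0 0 0 1; 0 0 0 0 1",
)

```text
time: 18.3
tool_pos: [547.5, -134.4, 9.5]
tcp_rot: [-180.0, 0.0, -176.3]
ft_force: [0.4, -0.2, -5.0]
finger_gap: 43.8
grip_force: 83.3
```

apply_moves(
  series="0 0 0.01 0 1; 0 0 0.006 0 1; 0 0 0 0 1; 0 0 0 0 1; 0 0 0 0 1",
)

```text
time: 18.72
tool_pos: [547.0, -134.3, 4.2]
tcp_rot: [-180.0, -0.0, -176.3]
ft_force: [-0.3, 0.1, -4.9]
finger_gap: 43.6
grip_force: 83.4
```

apply_moves(
  series="0 0 0.003 0 1; 0 0 0 0 1; 0 0 0 0 1",
)

```text
time: 18.97
tool_pos: [547.3, -134.3, 3.7]
tcp_rot: [-180.0, 0.0, -176.3]
ft_force: [-3.1, 0.5, -1.2]
finger_gap: 43.9
grip_force: 83.9
```

Contact has begun (Fz -5 → -1.2). A touch lower, then release.

apply_moves(
  series="0 0 0.002 0 1; 0 0 0 0 1; 0 0 0 0 1",
)

```text
time: 19.22
tool_pos: [547.3, -134.3, 3.7]
tcp_rot: [-180.0, 0.0, -176.3]
ft_force: [-3.8, 2.0, 5.9]
finger_gap: 44.1
grip_force: 84.7
```

apply_moves(
  series="0 0 0 0 -0.2; 0 0 0 0 -0.6; 0 0 0 0 -0.6; 0 0 0 0 -0.6; 0 0 0 0 -0.6",
)

```text
time: 19.63
tool_pos: [547.3, -134.3, 2.8]
tcp_rot: [-180.0, 0.0, -176.3]
ft_force: [-0.3, -0.1, -1.1]
finger_gap: 68.3
grip_force: 0.0
```

apply_moves(
  series="0 0 -0.04 0 -0.6; 0 0 -0.08 0 -0.6; 0 0 -0.12 0 -0.6; 0 0 -0.12 0 -0.6; 0 0 -0.12 0 -1",
)

```text
time: 20.05
tool_pos: [546.6, -134.1, 149.0]
tcp_rot: [180.0, -0.0, -176.3]
ft_force: [0.7, -0.3, -0.5]
finger_gap: 78.2
grip_force: 0.0
```

apply_moves(
  series="0 0 -0.1 0 -1; 0 0 0 0.062 -1; 0 0 0 0 -1; 0 0 0 0 -1",
)

```text
time: 20.38
tool_pos: [547.0, -134.2, 177.2]
tcp_rot: [-180.0, 0.0, 176.7]
ft_force: [-0.5, -1.4, -0.8]
finger_gap: 85.1
grip_force: 0.0
```

```bash
python3 -c "
from h import *
go(*loc(STUD,YS,0,0),175)"
```

```text
t 20.38 pos [ 547.  -134.2  177.2] rot [-1.7999e+02  3.0000e-02  1.7674e+02] F [-0.5 -1.4 -0.8] gap 85.1 shares [0.1485 1.3198 0.0074] len 398.4
```

apply_moves(
  series="0.012 0.07 0 0 -1; 0.012 0.12 0 0 -1; 0.013 0.12 0 0 -1; 0.013 0.12 0 0 -1; 0.013 0.12 0 0 -1",
)

```text
time: 20.8
tool_pos: [536.3, 33.0, 174.7]
tcp_rot: [-180.0, -0.2, 176.8]
ft_force: [1.5, 0.5, 0.7]
finger_gap: 85.4
grip_force: 0.0
```

apply_moves(
  series="0.013 0.12 0 0 -1; 0.013 0.12 0 0 -1; 0.013 0.12 0 0 -1; 0.013 0.12 0 0 -1; 0.012 0.12 0 0 -1",
)

```text
time: 21.22
tool_pos: [527.9, 213.8, 174.7]
tcp_rot: [-179.9, -0.2, 176.8]
ft_force: [0.6, -0.5, -0.2]
finger_gap: 85.5
grip_force: 0.0
```

apply_moves(
  series="0.012 0.1 0 0 -1; 0.01 0.07 0 0 -1; 0 0 0 0 -1; 0 0 0 0 -1; 0 0 0 0 -1",
)

```text
time: 21.63
tool_pos: [525.2, 262.9, 175.2]
tcp_rot: [-179.9, -0.1, 176.7]
ft_force: [0.5, -0.0, 0.1]
finger_gap: 85.4
grip_force: 0.0
```

```bash
python3 -c "
from h import *
go(*loc(STUD,YS,0,0),62)
s=save('side'); C=np.zeros((560,800,3),np.uint8)
C[:,:400]=cv2.resize(s['frame'][222:334,295:375],(400,560),interpolation=cv2.INTER_CUBIC)
C[:,400:]=cv2.resize(s['frame'][120:204,280:340],(400,560),interpolation=cv2.INTER_CUBIC)
cv2.imwrite('pics/f1.png',C)"
```

```text
t 21.63 pos [525.2 262.9 175.2] rot [-1.7991e+02 -1.4000e-01  1.7670e+02] F [ 0.5 -0.   0.1] gap 85.4 shares [0.001  0.0023 0.3773] len 113.2
```

View pics/f1.png

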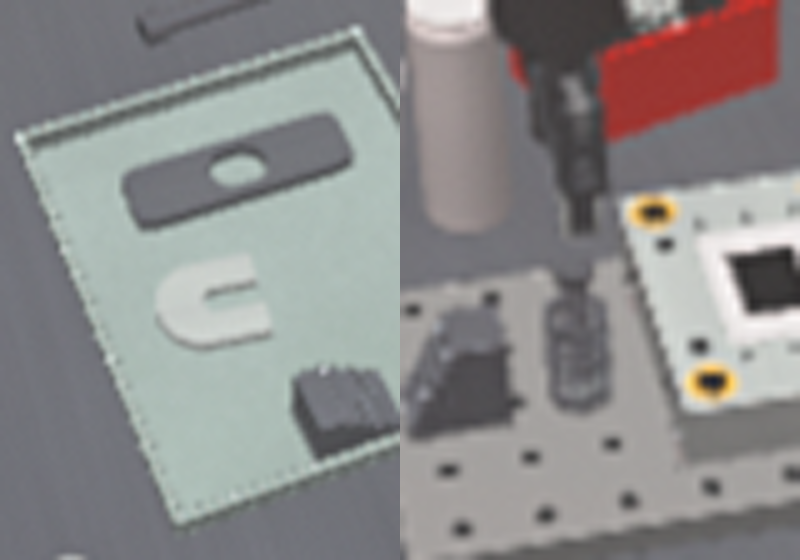

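The strap and washer lie flat in the tray. The spring stands on the stud at crop (578,350), right below the finger. I'll descend in stages, keeping the gripper body clear of the stud tip.

apply_moves(
  series="0 0.002 0.07 0 -1; 0 0 0.1 0 -1; 0 0 0.08 0 -1; 0 0 0.05 0 -1; 0 0 0.02 0 -1",
)

```text
time: 22.1
tool_pos: [524.2, 261.9, 77.0]
tcp_rot: [-179.9, -0.3, 176.5]
ft_force: [-0.3, -0.6, -0.5]
finger_gap: 85.7
grip_force: 0.0
```

apply_moves(
  series="0 0 0 0 -1; 0 0 0 0 -1; 0 0 0 0 -1; 0 0 0 0 -1",
)

```text
time: 22.43
tool_pos: [527.4, 264.6, 82.6]
tcp_rot: [179.9, 0.2, 176.6]
ft_force: [-0.0, 1.3, 0.7]
finger_gap: 85.5
grip_force: 0.0
```

```bash
python3 -c "
from h import *
go(*loc(STUD,YS,0,0),63.5)"
```

```text
t 22.43 pos [527.4 264.6  82.6] rot [1.7993e+02 1.5000e-01 1.7657e+02] F [-0.   1.3  0.7] gap 85.5 shares [ 0.0077 -0.0038  0.0636] len 19.2
```

apply_moves(
  series="0.002 -0.002 0.02 0 -1; 0 0 0.02 0 -1; 0 0 0.02 0 -1; 0 0 0 0 -1; 0 0 0 0 -1",
)

```text
time: 22.85
tool_pos: [524.7, 263.5, 61.7]
tcp_rot: [-180.0, -0.1, 176.6]
ft_force: [-0.7, 0.0, 0.2]
finger_gap: 85.3
grip_force: 0.0
```

apply_moves(
  series="0 0 0 0 -1; 0 0 0 0 -1; 0 0 0 0 -1",
)

```text
time: 23.1
tool_pos: [525.7, 263.9, 63.0]
tcp_rot: [180.0, 0.0, 176.6]
ft_force: [1.0, 0.2, -0.2]
finger_gap: 84.9
grip_force: 0.0
```

```bash
python3 -c "
from h import *
go(*loc(STUD,YS,0,0),64)"
```

```text
t 23.1 pos [525.7 263.9  63. ] rot [1.7999e+02 3.0000e-02 1.7658e+02] F [ 1.   0.2 -0.2] gap 84.9 shares [ 0.0023 -0.001  -0.0033] len 1.3
```

apply_moves(
  series="0 0 0 0 1; 0 0 0 0 1; 0 0 0 0 1; 0 0 0 0 1; 0 0 0 0 1",
  squeeze=40,
)

```text
time: 23.52
tool_pos: [525.7, 263.8, 63.0]
tcp_rot: [180.0, 0.0, 176.6]
ft_force: [0.6, -0.2, 2.4]
finger_gap: 38.3
grip_force: 40.3
```

apply_moves(
  series="0 0 0 0 1; 0 0 0 0 1; 0 0 0 0 1; 0 0 0 0 1; 0 0 0 0 1",
)

```text
time: 23.93
tool_pos: [525.7, 263.8, 63.0]
tcp_rot: [180.0, 0.0, 176.6]
ft_force: [-0.2, 0.4, 3.6]
finger_gap: 38.6
grip_force: 40.5
```

apply_moves(
  series="0 0 -0.01 0 1; 0 0 -0.01 0 1; 0 0 -0.02 0 1; 0 0 -0.02 0 1; 0 0 0 0 1",
)

```text
time: 24.35
tool_pos: [526.4, 264.1, 82.5]
tcp_rot: [179.9, 0.1, 176.6]
ft_force: [-0.4, 0.1, -0.8]
finger_gap: 38.6
grip_force: 40.3
```

apply_moves(
  series="0 0 -0.025 0 1; 0 0 -0.03 0 1; 0 0 -0.03 0 1; 0 0 -0.03 0 1; 0 0 -0.03 0 1",
)

```text
time: 24.77
tool_pos: [525.7, 263.8, 125.6]
tcp_rot: [180.0, 0.0, 176.6]
ft_force: [0.4, -0.8, -0.1]
finger_gap: 38.3
grip_force: 40.3
```

apply_moves(
  series="0 0 -0.03 0 1; 0 0 -0.03 0 1; 0 0 -0.03 0 1; 0 0 -0.03 0 1; 0 0 -0.03 0 1",
)

```text
time: 25.18
tool_pos: [525.4, 263.7, 170.1]
tcp_rot: [180.0, 0.0, 176.6]
ft_force: [-0.1, -0.7, -1.1]
finger_gap: 38.5
grip_force: 40.3
```

apply_moves(
  series="0 0 -0.04 0 1; 0 0 -0.05 0 1; 0 0 -0.04 0 1; 0 0 0 0 1; 0 0 0 0 1",
)

```text
time: 25.6
tool_pos: [526.1, 264.0, 209.4]
tcp_rot: [179.9, 0.1, 176.6]
ft_force: [0.1, 0.4, -1.4]
finger_gap: 38.3
grip_force: 40.3
```

```bash
python3 -c "
from h import *
print(loc(TRAY,YT,65,-15));go(*loc(TRAY,YT,65,-15),60)"
```

```text
[ 616.88801037 -221.42928996]
t 25.6 pos [526.1 264.  209.4] rot [1.7995e+02 1.1000e-01 1.7657e+02] F [ 0.1  0.4 -1.4] gap 38.3 shares [-0.3987 -1.5972  0.4979] len 515.9
```

apply_moves(
  series="-0.012 -0.05 0 0 1; -0.024 -0.09 0 0 1; -0.028 -0.11 0 0 1; -0.028 -0.11 0 0 1; -0.028 -0.11 0 0 1",
)

```text
time: 26.02
tool_pos: [552.3, 119.5, 206.8]
tcp_rot: [-180.0, -0.1, 176.6]
ft_force: [0.5, -0.1, 0.3]
finger_gap: 38.5
grip_force: 40.3
```

apply_moves(
  series="-0.028 -0.11 0 0 1; -0.028 -0.11 0 0 1; -0.028 -0.11 0 0 1; -0.028 -0.11 0 0 1; -0.028 -0.11 0 0 1",
)

```text
time: 26.43
tool_pos: [584.4, -47.9, 206.8]
tcp_rot: [180.0, -0.1, 176.6]
ft_force: [-0.3, 0.0, -1.0]
finger_gap: 38.0
grip_force: 40.3
```

apply_moves(
  series="-0.028 -0.11 0 0 1; -0.028 -0.11 0 0 1; -0.028 -0.11 0 0 1; -0.024 -0.09 0 0 1; -0.015 -0.06 0 0 1",
)

```text
time: 26.85
tool_pos: [612.6, -195.2, 206.5]
tcp_rot: [-180.0, -0.1, 176.5]
ft_force: [-0.0, 0.4, -0.7]
finger_gap: 38.4
grip_force: 40.4
```

apply_moves(
  series="-0.014 -0.06 0 0 1; -0.01 -0.04 0 0 1; 0 0 0 0 1; 0 0 0 0 1; 0 0 0 0 1",
)

```text
time: 27.27
tool_pos: [618.5, -221.6, 207.6]
tcp_rot: [180.0, -0.1, 176.6]
ft_force: [-0.7, -0.2, -0.5]
finger_gap: 38.3
grip_force: 40.4
```

```bash
python3 -c "
from h import *
go(*loc(TRAY,YT,65,-15),60)"
```

```text
t 27.27 pos [ 618.5 -221.6  207.6] rot [ 1.7995e+02 -6.0000e-02  1.7661e+02] F [-0.7 -0.2 -0.5] gap 38.3 shares [5.30e-03 3.00e-04 4.92e-01] len 147.6
```

apply_moves(
  series="0 0 0.06 0 1; 0 0 0.1 0 1; 0 0 0.1 0 1; 0 0 0.1 0 1; 0 0 0.07 0 1",
)

```text
time: 27.68
tool_pos: [617.4, -220.4, 76.1]
tcp_rot: [179.9, -0.2, 176.7]
ft_force: [-0.5, 0.7, -1.2]
finger_gap: 38.5
grip_force: 40.4
```

apply_moves(
  series="0 0 0.04 0 1; 0 0 0.02 0 1; 0 0 0 0 1; 0 0 0 0 1; 0 0 0 0 1",
)

```text
time: 28.1
tool_pos: [620.2, -223.1, 63.6]
tcp_rot: [-179.9, 0.2, 176.6]
ft_force: [0.4, -0.8, -0.6]
finger_gap: 38.4
grip_force: 40.4
```

apply_moves(
  series="0 0 0 0 1; 0 0 0 0 1; 0 0 0 0 1",
)

```text
time: 28.35
tool_pos: [619.2, -223.0, 62.2]
tcp_rot: [-180.0, 0.1, 176.6]
ft_force: [0.8, 0.5, -1.2]
finger_gap: 38.4
grip_force: 40.4
```

apply_moves(
  series="0 0 0.02 0 1; 0 0 0.02 0 1; 0 0 0.012 0 1; 0 0 0 0 1; 0 0 0 0 1",
)

```text
time: 28.77
tool_pos: [618.0, -222.5, 44.6]
tcp_rot: [180.0, -0.1, 176.6]
ft_force: [0.2, -0.6, -0.8]
finger_gap: 38.2
grip_force: 40.4
```

apply_moves(
  series="0 0 0 0 1; 0 0 0 0 1; 0 0 0.003 0 1; 0 0 0 0 1; 0 0 0 0 1",
)

```text
time: 29.18
tool_pos: [618.7, -222.7, 44.8]
tcp_rot: [-180.0, 0.0, 176.6]
ft_force: [-0.3, 0.2, -0.4]
finger_gap: 38.5
grip_force: 40.4
```

apply_moves(
  series="0 0 0.004 0 1; 0 0 0 0 1; 0 0 0 0 1; 0 0 0.003 0 1; 0 0 0 0 1",
)

```text
time: 29.6
tool_pos: [618.6, -222.7, 42.4]
tcp_rot: [180.0, -0.0, 176.6]
ft_force: [0.3, 0.1, -0.2]
finger_gap: 38.5
grip_force: 40.4
```

apply_moves(
  series="0 0 0.002 0 1; 0 0 0 0 1; 0 0 0 0 1",
)

```text
time: 29.85
tool_pos: [618.7, -222.7, 42.1]
tcp_rot: [-180.0, 0.0, 176.6]
ft_force: [0.7, -0.6, -0.1]
finger_gap: 38.8
grip_force: 40.4
```

apply_moves(
  series="0 0 0.002 0 1; 0 0 0 0 1; 0 0 0 0 1",
)

```text
time: 30.1
tool_pos: [618.9, -222.7, 42.0]
tcp_rot: [-180.0, 0.0, 176.6]
ft_force: [-1.9, 1.6, 4.8]
finger_gap: 38.6
grip_force: 40.9
```

Firm contact, so I'll release and retreat.

apply_moves(
  series="0 0 0 0 -0.1; 0 0 0 0 -0.3; 0 0 0 0 -0.6; 0 0 0 0 -0.6; 0 0 0 0 -0.6",
)

```text
time: 30.52
tool_pos: [618.5, -222.7, 41.2]
tcp_rot: [180.0, -0.0, 176.6]
ft_force: [-0.6, 0.1, -0.3]
finger_gap: 68.7
grip_force: 0.0
```

apply_moves(
  series="0 0 -0.04 0 -0.6; 0 0 -0.08 0 -0.6; 0 0 -0.12 0 -0.6; 0 0 -0.12 0 -0.6; 0 0 -0.12 0 -0.6",
)

```text
time: 30.93
tool_pos: [618.4, -222.5, 187.7]
tcp_rot: [180.0, -0.0, 176.6]
ft_force: [0.4, 0.3, 0.4]
finger_gap: 68.6
grip_force: 0.0
```

apply_moves(
  series="0 0.1 0 0 -0.6; 0 0.12 0 0 -0.6; 0 0.12 0 0 -0.6; 0 0.12 0 0 -0.6; 0 0.1 0 0 -0.6",
)

```text
time: 31.35
tool_pos: [628.7, -52.7, 186.7]
tcp_rot: [180.0, 0.1, 176.6]
ft_force: [0.3, -0.5, -1.0]
finger_gap: 68.5
grip_force: 0.0
```

apply_moves(
  series="0 0 0 0 -0.6; 0 0 0 0 -0.6; 0 0 0 0 -0.6; 0 0 0 0 -0.6",
)

```text
time: 31.68
tool_pos: [628.7, -56.1, 185.8]
tcp_rot: [-180.0, 0.0, 176.5]
ft_force: [-0.3, 0.0, 1.0]
finger_gap: 68.3
grip_force: 0.0
```

```bash
python3 -c "
from h import *
s=save('side'); cv2.imwrite('pics/g1.png',cv2.resize(s['frame'][120:340,265:415],None,fx=2.7,fy=2.7,interpolation=cv2.INTER_CUBIC))"
```

```text
(no output)
```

View pics/g1.png

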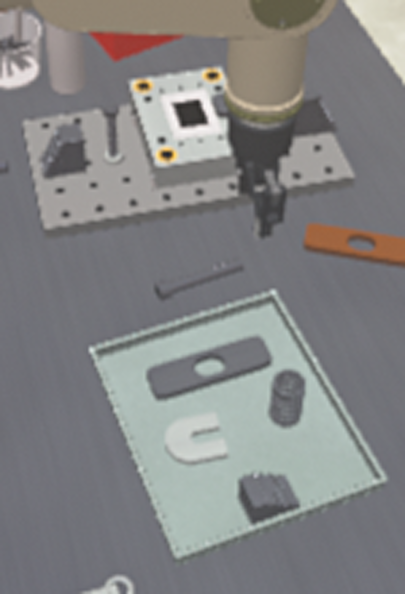

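The strap is at (210,367), the washer at (197,438) and the spring, which looks upright, at (287,398). The stud and nut are left bare. I'll check the spring's top height, then hand in.

```bash
python3 -c "
from h import *
s=load('side')
v,u=np.mgrid[0:400,0:640]; d=s['depth']
r=np.stack([u,v,np.ones_like(u)],-1)@np.linalg.inv(s['intrinsics']).T*d[...,None]
p=r@s['extrinsics'][:3,:3].T+s['extrinsics'][:3,3]; m=(d>0)&(abs(p[...,0]-618)<35)&(abs(p[...,1]+222)<35)
z=p[m][:,2]; print(np.percentile(z,[90,95,99]))
if np.percentile(z,99)>60: print(hand_in())"
```

```text
[66.23842354 68.78196968 70.5628754 ]
the job is handed in; nothing more can be done
None
```

The near clamp is stripped and handed in: the washer and strap lie flat and the spring stands on end in the tray, the nut is still on the stud, and no bystander was touched; the robot clock read about 32 s.

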